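Clamp a heat sink in the screw press

TASK

Clamp the converter board while its heat sink bonds: run the loaded tray into the screw press until it meets its stop, wind the crank clockwise until the pressure plate just touches the heat sink, then give it one quarter turn more. Do not go well past that even for a moment, or the chip under the sink cracks; leave it clamped, let go, and leave the other things on the bench where they are.

Things in the scene. Friction and masses are not known exactly. Their poses are not given: they have to be found in the camera images.
- press: Screw press: grey C-shaped casting on a dark base plate 230 x 92 mm on feet. Origin: on the bench straight under the screw; x runs from the open mouth back to the column, z up. Nose: 30 mm radius about the screw, top at z = 179 mm; column at x = 52 to 98 mm. Under the nose hangs the sprung steel pressure plate, 56 x 40 mm, 6 to 13 mm above the sink at the start. The screw stays where it is left.
- board: The work: a green circuit board 72 x 52 x 3 mm with an aluminium finned heat sink 50 x 36 x 30 mm on it, lying loose in the tray between low corner stops (about 2 mm play each way); about 0.2 kg. Origin: centre of its underside, x along its length.
- tray (a joint): Travel of the tray on its rails along the press's x axis, in m: 0 = pulled out (start), 0.065 = home against its stop with the work under the plate. Moves with about 2.5 N of friction.
- tray_knob (a point): The upright black knob of the tray, at the end of its tongue toward the mouth side: 18 mm in diameter, its grip from z = 59 to 92 mm. This point is on its axis at z = 76 mm. With the tray home it is 118 mm in front (-x) of the press origin.
- crank_grip (a point): The upright black handle of the crank, revolving freely on its own pin: 18 mm in diameter, z = 193 to 240 mm. This point is on its axis at z = 218 mm. It circles at 45 mm radius, at constant height, about the vertical line through the press origin; clockwise seen from above lowers the plate 12 mm a turn. It takes about 7 N to move, and more as soon as the plate bears.
- under_plate (a point): Point of the bed under the middle of the pressure plate, at the level of the tray's floor, z = 36 mm. From first touch on, the plate's springs yield and push back in proportion: a quarter turn past first touch presses on the sink with about 120 N and adds about 5 N to the drag at the crank handle.
- reel: Bystander: reel of solder wire with blue flanges standing on end, 58 mm in diameter, 45 mm high. Origin: centre of its underside. Leave it alone.
- loupe: Bystander: black eye loupe, 44 mm in diameter, 36 mm high. Origin: centre of its underside. Leave it alone. To its right stand a low board vise and, beyond it, a tall fixed stereo microscope (y below -0.30 m, from x = 0.46 m back, 0.6 m high): keep the arm clear of it on the way.
- ipa: Bystander: white dispenser bottle with a red spout, 49 mm in diameter, 127 mm high, behind the press. Origin: centre of its underside. Leave it alone. To its left, beside the press, stands a fixed black solder station 105 mm high.

How it is judged:
On the way, in this order (a step that is already met when the one before it is completed fails the run):
1. the tray with the board in it is home against its stop, the pressure plate not yet on it (value of joint tray above 0.062 m and contact force between press and board below 1 N), for 0.2 s.
2. the pressure plate is brought down onto the heat sink (value of joint tray above 0.061 m and contact force between press and board above 5 N), for 0.1 s.
At the end, for the whole second after the job is handed in: The tray is home against its stop (within 4 mm), the board lies in the tray within 6 mm of the point under the plate and at rest, and the pressure plate bears on the heat sink with 80 to 160 N (a quarter turn past first touch, give or take about a twelfth of a turn); everything is let go (value of joint tray above 0.061 m and contact force between press and board between 80 and 160 N and horizontal distance between board and under_plate below 0.006 m and linear speed of board below 0.01 m/s).
It fails at once if the pressure plate presses on the heat sink with more than 185 N (contact force between press and board above 185 N).
It fails at once if a bystander is moved by more than 30 mm (distance of any of reel, loupe, ipa from where it was at the start of the episode above 0.03 m).
It also fails if it takes over 72 s, if anything falls off the work surface, if the arm or the gripper's body presses on something with over 40 N, if the wrist force passes 120 N, or if a joint passes its speed limit or range.

ROBOT

A 7-joint arm with a two-finger parallel gripper is mounted at the origin on a cart in front of the work surface, level with it; the furniture and walls round the work are solid. World frame = base frame: x ahead of the robot, y to its left, z up, the work surface at z = 0. Lengths are in m, angles in rad, forces in N, time in s.
With the tool pointing down it reaches from about 0.4 to 0.925 m from the base axis. Payload 4.1 kg.
Tool frame: the origin (TCP) lies at the very end of the fingers, on their centre line; the grasp point (between the pads) lies r.tcp_to_grasp behind it (r.tcp_to_grasp is the distance from the TCP to the grasp point, in m); z points along the fingers, y is the line along which they close (so a half turn about z gives the same grasp; the last joint's range is limited). The gripper opens to 85 mm and grips with 20 to 120 N. Pads are 22 mm wide; open, the fingers measure 114 mm over their backs; the gripper's body (76 mm by 85 mm) begins 54 mm behind the grasp point. The pads swing forward as they close: fully open they stand 13 mm farther back than shut.
Start: joints at [-1.238, 0.398, 0.045, 1.537, -0.019, 1.207, -0.051], TCP at [0.272, 0.59, 0.2] pointing down, gripper open.
Joint ranges: [-2.82, 2.82], [-0.49, 2.23], [-1.37, 1.46], [0, 2.46], [-1.36, 4.5], [0.23, 2], [-2.94, 2.94]. Speed limits (rad/s): [2.57, 2.57, 3.14, 3.14, 3.14, 3.14, 3.14].

INTERFACE

Orientations are given as a 3x3 rotation matrix whose columns are the frame's x, y, z axes.
In Python, from cell import r gives the robot as it stands.
- The arm moves only by the tool carry_out, never from a script. Its argument "targets" is a list of rows, each a list of 4 numbers: the shift along the tool's x, y, z in m, then the turn about the tool's z in rad. A call has 1 to 8 rows; each row shifts and turns the commanded pose from where the row before left it, along the tool's axes as they then stand; what a row does not reach is not made up. A row lasts 1/10 s, in which the tool goes at most 50 mm and 8.59 degrees, less where a joint would pass 70% of its speed; a pose out of reach is approached as far as the arm can. A call with a gripper value outside its range is refused whole. "jaw" is the opening, from 0 (shut) to 1 (fully open), set as the call begins (left out, the last holds). The fingers move at their own pace and stop on an object; "newtons" is the grip in N (left out, the last holds). Time passes only in rows, so rows that do not move let the fingers close. It gives the time, the measured TCP pose, the force, the opening and the grip force at its end, in the units of the state.
- r.sense(): the state, without advancing time (a new reading comes with each control period).
- r.grab_frame(name): name is "side" or "top" or "wrist"; returns a dict with "image" (400x640x3 uint8, blue, green, red), "fovy" (degrees; the focal length in pixels is half the picture's height over the tangent of half this angle, whatever the lens; pixels are square), "cx", "cy" (the principal point, pixels), "camera_from_world" (4x4, takes a point from world to camera coordinates). Camera axes: x right, y up, looking along -z (the intrinsics and any distortion apply to the point x, -y, -z); pixel columns grow to the right and rows downward; lengths in m; the calibration is good to about 2 mm. A picture is of the moment at which its call begins. There is no depth.
- r.finish_job(): hands the job in; it is judged then, once.
The state is a dict: "t": time; "qpos": joint angles; "qvel": joint speeds; "tau": joint torques, N m; "tool_pos": TCP position; "eef_rot": TCP orientation; "contact_force": force on the tool from outside, world axes, zero at the start; "ft_torque": the same for the moment, N m; "grip_width": opening from 0.0 (shut) to 1.0 (fully open); "gripper_force": force on a finger pad.
Only numpy, scipy, OpenCV 4.12 (cv2) and the standard library are available. Lean on these libraries where they do the work, as an engineer would, in place of code of your own. Each camera call takes 0.05 s, during which the arm holds its last target. There are 200 camera calls.

## Working session

There is one attempt and no reset: what is moved stays moved. The work goes in short steps, Python scripts to look and compute and a tool call to move; the robot and the scene stay as the last step left them, time stands still between calls to the robot, and variables do not carry over. Pictures are saved under pics/ and viewed, at most 10 in all, crops included, and the job is handed in when it is done.

Besides the shell and the picture viewer there is one more tool, called after "Emit:" as name([rows], argument=value, ...), one row to a line, values as JSON. carry_out: Moves the arm, as the interface text tells. Its arguments: {"type":"object","properties":{"targets":{"type":"array"},"jaw":{"type":"number"},"newtons":{"type":"number"}},"required":["targets"]}

```bash
mkdir -p pics; ls
python3 - <<'E'
from cell import r
import cv2,numpy as np
s=r.sense();print({k:np.round(v,3).tolist() for k,v in s.items()}, r.tcp_to_grasp)
for n in("side","top"):
    f=r.grab_frame(n);cv2.imwrite(f"pics/{n}0.png",f["image"]);np.savez(f"pics/{n}0.npz",**f)
    print(n,f["fovy"],f["cx"],f["cy"],np.round(f["camera_from_world"],3).tolist(),[k for k in f])
E
```

```text
pics
{'t': 0.0, 'qpos': [-1.238, 0.399, 0.045, 1.538, -0.019, 1.207, -0.051], 'qvel': [-0.001, -0.001, 0.002, -0.002, -0.002, -0.001, 0.0], 'tau': [-0.0, -47.513, 1.364, -25.422, 0.012, 0.009, -0.0], 'tool_pos': [0.272, 0.59, 0.199], 'eef_rot': [[-0.908, 0.418, -0.001], [0.418, 0.908, -0.002], [-0.0, -0.002, -1.0]], 'contact_force': [-0.006, -0.318, -0.317], 'ft_torque': [0.001, -0.007, 0.016], 'gripper_force': 0.0, 'grip_width': 0.996} 0.0187
side 45.099719793187504 319.0174217756104 200.68705524415307 [[0.399, -0.917, -0.002, -0.299], [0.817, 0.355, 0.454, -0.48], [-0.415, -0.183, 0.891, -0.862], [0.0, 0.0, 0.0, 1.0]] ['image', 'fovy', 'cx', 'cy', 'camera_from_world']
top 43.128835721753354 317.73256138965326 207.17707950396016 [[0.017, -0.999, 0.027, -0.133], [0.994, 0.02, 0.104, -0.562], [-0.104, 0.025, 0.994, -1.109], [0.0, 0.0, 0.0, 1.0]] ['image', 'fovy', 'cx', 'cy', 'camera_from_world']
```

View pics/top0.png

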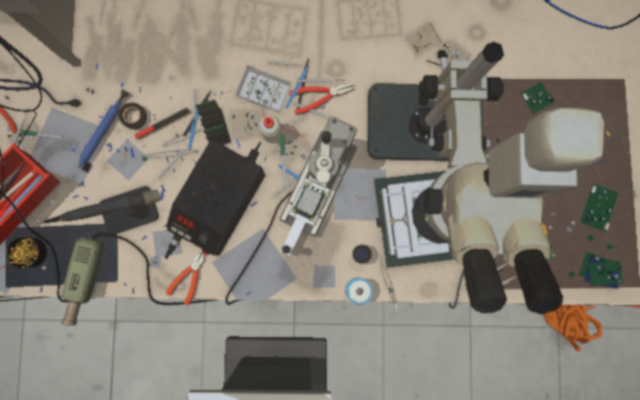

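View pics/side0.png

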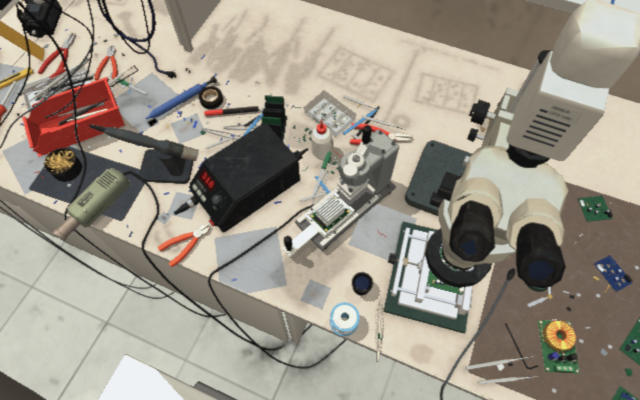

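The top view shows the press with its knob near (288,248), nose near (318,168) and a black dot near (326,137). In the side view the knob is near (289,242) and the crank near (353,155). I'll enlarge both.

Run:
```python
import cv2,numpy as np
a=cv2.imread("pics/top0.png")[105:265,260:370];b=cv2.imread("pics/side0.png")[125:265,275:405]
a=cv2.resize(a,(396,576),interpolation=cv2.INTER_CUBIC);b=cv2.resize(b,(400,431),interpolation=cv2.INTER_CUBIC)
o=np.zeros((576,796,3),np.uint8);o[:,:396]=a;o[:431,396:]=b;cv2.imwrite("pics/z.png",o)
```

```text
(no output)
```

View pics/z.png

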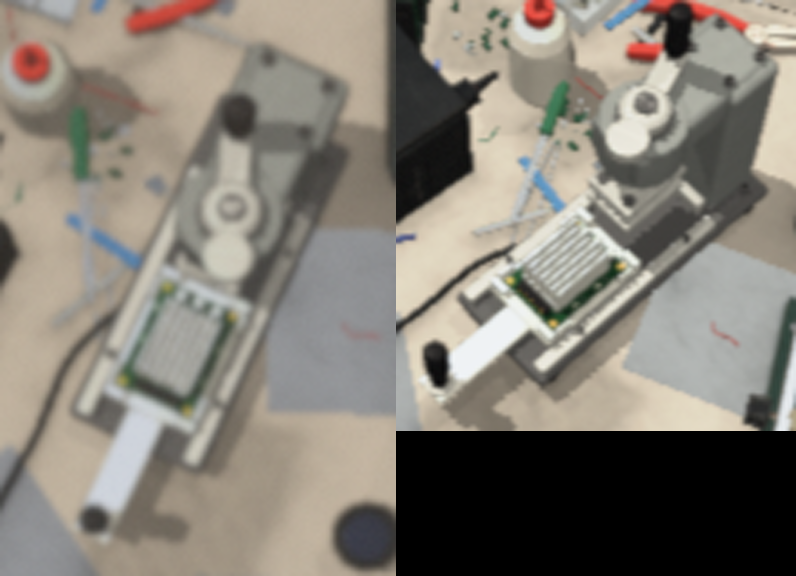

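The enlargement shows the knob at top pixel ≈(286,249) and side ≈(288,244). The crank grip is at top ≈(326,137) and side ≈(367,135), pointing toward the column. The hub is at top ≈(324,163). I'll triangulate these.

```bash
cat > h.py <<'E'
import cv2,numpy as np
def load(n): return dict(np.load(f"pics/{n}.npz"))
def ray(f,u,v):
    F=200/np.tan(np.radians(f["fovy"])/2);M=f["camera_from_world"]
    d=M[:3,:3].T@np.array([(u-f["cx"])/F,-(v-f["cy"])/F,-1]);return -M[:3,:3].T@M[:3,3],d
def plane(f,u,v,z):
    o,d=ray(f,u,v);return (o+d*(z-o[2])/d[2])[:2]
def tri(rays):
    A=0;b=0
    for o,d in rays:
        d=d/np.linalg.norm(d);P=np.eye(3)-np.outer(d,d);A=A+P;b=b+P@o
    x=np.linalg.solve(A,b);return x,[np.linalg.norm(np.cross(x-o,d/np.linalg.norm(d))) for o,d in rays]
def proj(f,p):
    F=200/np.tan(np.radians(f["fovy"])/2);c=f["camera_from_world"]@np.r_[p,1];return f["cx"]-F*c[0]/c[2],f["cy"]+F*c[1]/c[2]
def dark(f,u,v,R=10,t=75):
    g=f["image"].max(2);m=(g<t).astype(np.uint8)
    n,l,s,c=cv2.connectedComponentsWithStats(m[int(v)-R:int(v)+R+1,int(u)-R:int(u)+R+1])
    i=1+np.argmax(s[1:,4]);return c[i]+[int(u)-R,int(v)-R],s[i]
E
python3 - <<'E'
from h import *
t,s=load("top0"),load("side0")
for nm,a,b,zt in(("knob",(286,249),(288,244),.092),("crank",(326,137),(367,135),.24)):
    (ct,st),(cs,ss)=dark(t,*a),dark(s,*b);print(nm,ct,st,cs,ss,tri([ray(t,*ct),ray(s,*cs)]), plane(t,*ct,zt))
for z in(.19,.2,.21):print("hub",z,plane(t,324.4,163,z), plane(s,(643-396)/3.077+275,102/3.077+125,z))
# heat sink centre, tray floor axis: tongue
print("sink",plane(t,260+181/3.6,105+345/3.6,.069), "loupe",plane(t,361,254,.036))
E
```

```text
knob [285.82608696 249.        ] [ 8  8  5  5 23] [287.925 243.025] [ 6  3  8 14 80] (array([ 0.46818699, -0.05357887,  0.06448279]), [np.float64(0.00050787580663096), np.float64(0.0005078758066309389)]) [ 0.46787064 -0.05501802]
crank [325.80555556 137.        ] [ 6  5  8 11 72] [365.56291391 134.35761589] [  0   1  15  18 151] (array([ 0.67959546, -0.12984741,  0.21667192]), [np.float64(0.001100481382122977), np.float64(0.0011004813821230322)]) [ 0.67433503 -0.12992923]
hub 0.19 [ 0.63477663 -0.12992615] [ 0.63726056 -0.12599094]
hub 0.2 [ 0.63283421 -0.12955835] [ 0.63117929 -0.12769628]
hub 0.21 [ 0.63089178 -0.12919056] [ 0.62509802 -0.12940162]
sink [ 0.5739258  -0.10490881] loupe [ 0.46092427 -0.22039638]
```

Emit:
carry_out([
  [-0.028, -0.0315, 0, 0],
  [-0.028, -0.0315, 0, 0],
  [-0.028, -0.0315, 0, 0],
  [-0.028, -0.0315, 0, 0],
  [-0.028, -0.0315, 0, 0],
  [-0.028, -0.0315, 0, 0],
  [-0.028, -0.0315, 0, 0],
  [-0.028, -0.0315, 0, 0],
], jaw=1)

```text
t: 0.9
tool_pos: [0.37, 0.2659, 0.1995]
eef_rot: [[-0.908, 0.418, -0.0], [0.418, 0.908, -0.0], [0.0, -0.0, -1.0]]
contact_force: [0.9, 0.5, -0.4]
grip_width: 1.006
gripper_force: 0.0
```

Emit:
carry_out([
  [-0.028, -0.0315, 0, 0],
  [-0.028, -0.0315, 0, 0],
  [-0.028, -0.0315, 0, 0],
  [-0.028, -0.0315, 0, 0],
  [-0.028, -0.0315, 0, 0],
  [-0.028, -0.0315, 0, 0],
  [-0.028, -0.0315, 0, 0],
  [-0.02, -0.029, 0, 0],
])

```text
t: 1.7
tool_pos: [0.4621, -0.0515, 0.1997]
eef_rot: [[-0.908, 0.42, 0.001], [0.42, 0.908, -0.0], [-0.001, -0.0, -1.0]]
contact_force: [0.5, -0.3, -0.5]
grip_width: 0.998
gripper_force: 0.0
```

Emit:
carry_out([
  [0, 0, 0, 0],
  [0, 0, 0, 0],
])

```text
t: 1.9
tool_pos: [0.4614, -0.0496, 0.1994]
eef_rot: [[-0.907, 0.42, -0.001], [0.42, 0.907, 0.0], [0.001, 0.0, -1.0]]
contact_force: [-0.6, 0.6, -0.4]
grip_width: 1.0
gripper_force: 0.0
```

Emit:
carry_out([
  [-0.008, -0.001, 0.03, 0],
  [0, 0, 0.02, 0],
  [0, 0, 0, 0],
])

```text
t: 2.2
tool_pos: [0.4659, -0.0516, 0.1471]
eef_rot: [[-0.909, 0.416, -0.007], [0.416, 0.909, 0.0], [0.006, -0.003, -1.0]]
contact_force: [-0.4, 0.6, -0.4]
grip_width: 1.002
gripper_force: 0.0
```

Run:
```python
from cell import r
import cv2,numpy as np
from h import *
f=r.grab_frame("wrist");cv2.imwrite("pics/w1.png",f["image"]);np.savez("pics/w1.npz",**f)
print(r.sense()["tool_pos"],proj(f,[.4682,-.0545,.092]),proj(f,[.633,-.129,.2]))
```

```text
[ 0.46732438 -0.05192446  0.14864732] (np.float64(319.19837647245305), np.float64(210.2714008161518)) (np.float64(319.51098771620724), np.float64(520.8438830216364))
```

View pics/w1.png

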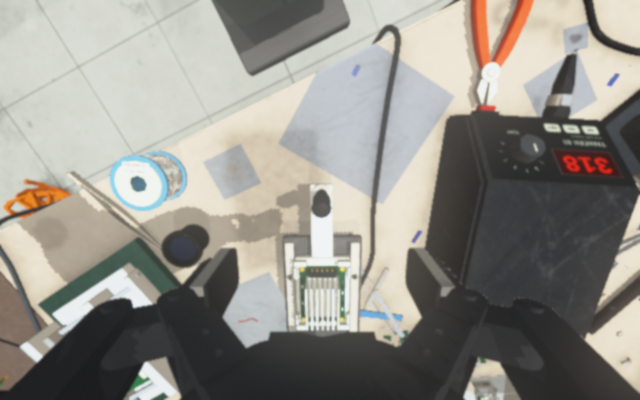

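The knob top is at about (320,208), which agrees with the predicted (319,210), and the tongue runs straight down the image, so the tool is aligned with the press. I'll descend and grip.

Emit:
carry_out([
  [-0.002, -0.002, 0.03, 0],
  [0, 0, 0.03, 0],
  [0, 0, 0.024, 0],
  [0, 0, 0, 0],
])

```text
t: 2.65
tool_pos: [0.4678, -0.0549, 0.0643]
eef_rot: [[-0.909, 0.417, -0.005], [0.417, 0.909, 0.0], [0.004, -0.002, -1.0]]
contact_force: [-0.6, 0.8, 0.5]
grip_width: 0.993
gripper_force: 0.0
```

Emit:
carry_out([
  [0, 0, 0, 0],
  [0, 0, 0, 0],
  [0, 0, 0, 0],
  [0, 0, 0, 0],
  [0, 0, 0, 0],
  [0, 0, 0, 0],
  [0, 0, 0, 0],
], jaw=0, newtons=30)

```text
t: 3.35
tool_pos: [0.4697, -0.0561, 0.0658]
eef_rot: [[-0.908, 0.418, 0.0], [0.418, 0.908, 0.0], [-0.0, 0.0, -1.0]]
contact_force: [-0.7, 0.1, 0.1]
grip_width: -0.0
gripper_force: 0.0
```

Run:
```python
from cell import r
import cv2,numpy as np
from h import *
o=[]
for n in("wrist","side"):
    f=r.grab_frame(n);np.savez(f"pics/{n}2.npz",**f);o.append(f)
a=o[0]["image"][100:400,120:520];b=cv2.resize(o[1]["image"][180:280,220:350],(390,300),interpolation=cv2.INTER_CUBIC)
cv2.imwrite("pics/z2.png",np.hstack([a,b]));print(proj(o[0],[.4682,-.0545,.092]),proj(o[0],[.4682,-.0545,.06]),proj(o[1],[.4682,-.0545,.092]))
```

```text
(np.float64(322.10742532640495), np.float64(244.56477428582122)) (np.float64(322.05944047364125), np.float64(224.68203196482045)) (np.float64(287.78080329821915), np.float64(238.00330452568124))
```

View pics/z2.png

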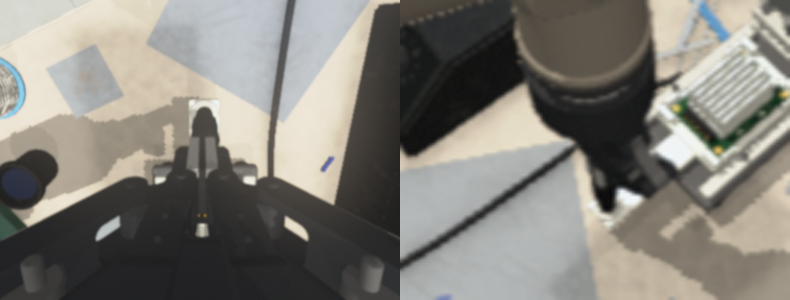

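Run:
```python
from h import *
f=load("wrist2");w=load("w1")
T=np.array([.4697,-.0561,.0658])
print("tcp",proj(f,T),proj(f,T+[0,0,.0187]),"fovy",f["fovy"])
K=np.array([.4682,-.0545])
for d in(-.03,-.02,-.01,0): 
    p=K+d*np.array([.911,-.411]);print(d,[np.round(proj(g,[*p,z]),0) for g in(f,w) for z in(.059,.092)])
```

```text
tcp (np.float64(320.82479613766174), np.float64(230.66673292955818)) (np.float64(320.7205373760973), np.float64(242.38752964520614)) fovy 70.61372072442778
-0.03 [array([322., 181.]), array([322., 194.]), array([319., 169.]), array([319., 176.])]
-0.02 [array([322., 196.]), array([322., 211.]), array([319., 180.]), array([319., 187.])]
-0.01 [array([322., 210.]), array([322., 228.]), array([320., 190.]), array([319., 199.])]
0 [array([322., 224.]), array([322., 245.]), array([320., 200.]), array([319., 210.])]
```

Run:
```python
from h import *
f=load("wrist2");w=load("w1")
a=cv2.resize(f["image"][190:270,280:370],(450,400),interpolation=cv2.INTER_CUBIC);b=cv2.resize(w["image"][170:270,285:355],(280,400),interpolation=cv2.INTER_CUBIC)
cv2.imwrite("pics/z3.png",np.hstack([a,b]))
```

```text
(no output)
```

View pics/z3.png

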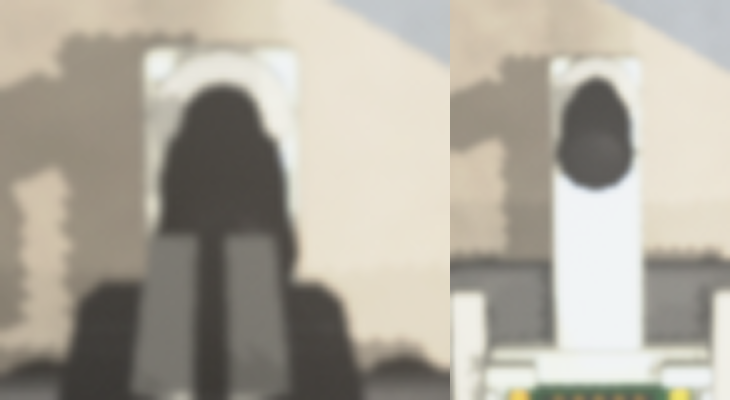

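The knob silhouette spans rows ≈207–237 at column ≈325, with two light-grey finger faces just below it. The knob and TCP appear about 5 mm apart, yet the jaw reads shut. I'll read the state again.

Run:
```python
from cell import r
from h import *
s=r.sense();print({k:np.round(v,4).tolist() for k,v in s.items() if k in("t","tool_pos","grip_width","gripper_force","contact_force","ft_torque")})
f=load("wrist2");M=f["camera_from_world"];c=-M[:3,:3].T@M[:3,3];print("cam",c,"axis",-M[2,:3])
# knob edges in side2
for d in(-.03,-.02,-.01,0):
    p=np.array([.4682,-.0545])+d*np.array([.911,-.411]);print(d,np.round(proj(load("side2"),[*p,.059]),0))
```

```text
{'t': 3.45, 'tool_pos': [0.4696, -0.0561, 0.0657], 'contact_force': [-0.0663, -0.1699, -0.4443], 'ft_torque': [0.002, 0.0366, 0.0277], 'gripper_force': 0.0, 'grip_width': 0.0054}
cam [ 0.40610147 -0.02599188  0.2403866 ] axis [ 0.25203587 -0.11658011 -0.96067008]
-0.03 [278. 253.]
-0.02 [281. 250.]
-0.01 [285. 247.]
0 [289. 244.]
```

Run:
```python
from h import *
s=load("side2");T=np.array([.4697,-.0561,.0658])
im=s["image"].copy()[210:270,255:335];k=7
im=cv2.resize(im,None,fx=k,fy=k,interpolation=cv2.INTER_CUBIC)
f=load("wrist2");w=f["image"].copy()[190:290,280:370];w=cv2.resize(w,(378,420),interpolation=cv2.INTER_CUBIC)
w0=load("side0")["image"][210:270,255:335]
for p,c in((T,(0,0,255)),(T+[0,0,.03],(0,255,255)),(np.array([.4682,-.0545,.092]),(0,255,0)),(np.array([.4682,-.0545,.059]),(255,0,255))):
    u,v=proj(s,p);cv2.circle(im,(int((u-255+.5)*k),int((v-210+.5)*k)),4,c,2);print((u,v))
    u,v=proj(f,p);cv2.circle(w,(int((u-280)*4.2),int((v-190)*4.2)),4,c,2)
w0=cv2.resize(w0,(240,180),interpolation=cv2.INTER_CUBIC);im=im[:420,:420];im[240:,180:]=w0
cv2.imwrite("pics/z4.png",np.hstack([im,w]))
```

```text
(np.float64(289.5599562638488), np.float64(242.5836961849456))
(np.float64(288.71292547393125), np.float64(236.92859436741648))
(np.float64(287.78080329821915), np.float64(238.00330452568124))
(np.float64(288.7347437629384), np.float64(244.15626744243468))
```

View pics/z4.png

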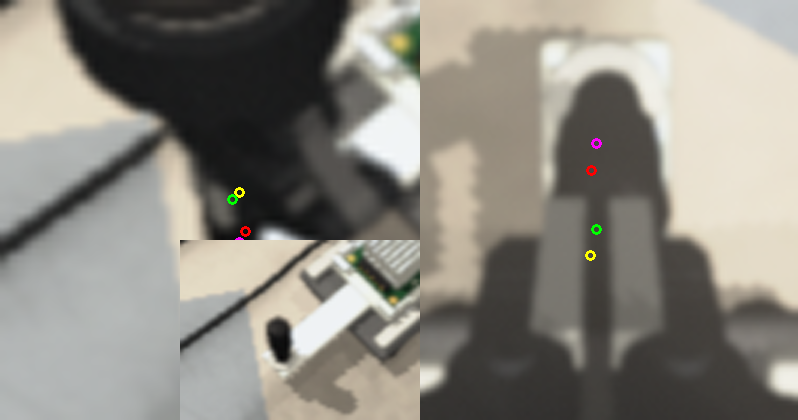

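The grey faces overlap the predicted TCP, so the dark blob might be the knob or the fingertips. The tongue end will tell whether the tray moved.

Run:
```python
from h import *
w,f,s,s0=load("w1"),load("wrist2"),load("side2"),load("side0")
for z in(.045,.055):print(plane(w,321,184.5,z),plane(f,323,200.7,z))
d=cv2.absdiff(s["image"],s0["image"]).max(2)
print((d[195:235,310:350]>40).mean(),(d[150:200,330:400]>40).mean())  # sink/tray moved?
g=f["image"].max(2);print(g[200:262:3,323]);print(g[230,300:345:2])
```

```text
[ 0.45758839 -0.04821821] [ 0.45695381 -0.0485468 ]
[ 0.45563646 -0.04725863] [ 0.45435116 -0.04739243]
0.001875 0.0
[206 232 179  78  77  77  76  75  75  74  75  76  74  75  72  71  71  69
  67  66  64]
[152 153 154 153 168 211 121  71  72  73  74  74  76  76  76  76  76  77
  94 209 229 233 233]
```

Emit:
carry_out([
  [-0.004, 0, 0, 0],
  [-0.004, 0, 0, 0],
  [0, 0, 0, 0],
])

```text
t: 3.75
tool_pos: [0.4778, -0.0599, 0.0658]
eef_rot: [[-0.908, 0.419, 0.001], [0.419, 0.908, -0.0], [-0.001, 0.0, -1.0]]
contact_force: [-0.1, -0.4, 0.3]
grip_width: 0.002
gripper_force: 0.0
```

Run:
```python
from cell import r
from h import *
f=r.grab_frame("wrist");np.savez("pics/wrist3.npz",**f);g=f["image"].max(2)
s=r.sense();print({k:np.round(v,4).tolist() for k,v in s.items() if k in("t","tool_pos","grip_width","gripper_force","contact_force","ft_torque")})
print(g[180:262:2,322]);print(g[225,290:350:2])
```

```text
{'t': 3.8, 'tool_pos': [0.4773, -0.0597, 0.0657], 'contact_force': [-0.0047, -0.097, 0.7296], 'ft_torque': [0.0017, 0.0428, 0.0527], 'gripper_force': 0.0, 'grip_width': -0.0008}
[211 211 211 203 195 228 233 209 107  79  79  79  78  78  78  77  77  77
  78  81  84  84  82  81  78  77  77  73  72  72  70  69  69  69  68  67
  66  66  65  63  62]
[205 174 155 154 154 153 152 151 152 150 113  74  76  78  80  80  80  83
  85  87  88  88  86  82  91 195 232 233 234 234]
```

Run:
```python
from h import *
f=load("wrist3");im=f["image"]
print("front base",plane(f,322,196.5,.059),"top disc?",plane(f,322,224,.092),"left/right",plane(f,312,225,.092),plane(f,338,225,.092))
c=im[185:275,280:370];g=cv2.createCLAHE(4,(4,4)).apply(cv2.cvtColor(c,cv2.COLOR_BGR2GRAY))
c=np.clip(c.astype(int)*3-120,0,255).astype(np.uint8)
s=load("side2");d=s["image"][205:265,265:325];d=np.clip(d.astype(int)*3-60,0,255).astype(np.uint8)
cv2.imwrite("pics/z5.png",np.hstack([cv2.resize(c,(400,400),interpolation=cv2.INTER_CUBIC),cv2.resize(d,(400,400),interpolation=cv2.INTER_CUBIC)]))
```

```text
front base [ 0.45851792 -0.05006788] top disc? [ 0.46490461 -0.05303722] left/right [ 0.46309465 -0.05837379] [ 0.46920941 -0.04515027]
```

View pics/z5.png

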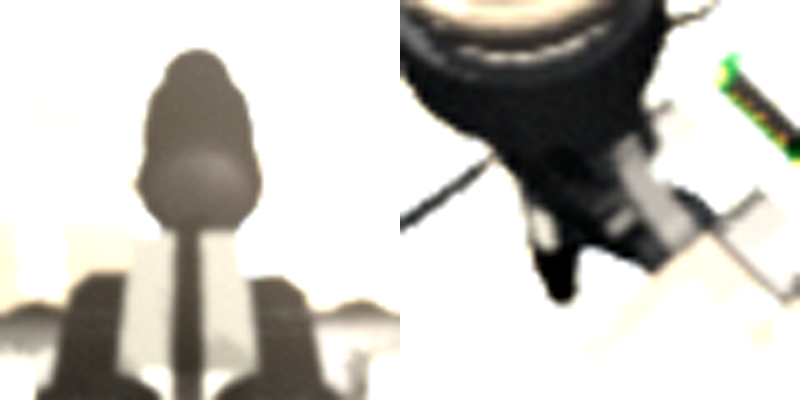

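The knob sits at ≈(0.466,-0.053), as planned. The open fingers' apparent spacing (~170 px for 85 mm) suggests the tips are nearer the camera, and so higher, than assumed. I'll probe downward gently to check.

Emit:
carry_out([
  [0, 0, 0.003, 0],
  [0, 0, 0.002, 0],
  [0, 0, 0, 0],
])

```text
t: 4.1
tool_pos: [0.4764, -0.0594, 0.0602]
eef_rot: [[-0.908, 0.418, -0.001], [0.418, 0.908, 0.0], [0.001, -0.0, -1.0]]
contact_force: [0.1, -0.9, -0.6]
grip_width: -0.0
gripper_force: 0.0
```

Emit:
carry_out([
  [0, 0, 0.003, 0],
  [0, 0, 0.002, 0],
  [0, 0, 0, 0],
])

```text
t: 4.4
tool_pos: [0.4808, -0.061, 0.0591]
eef_rot: [[-0.908, 0.419, 0.007], [0.419, 0.908, -0.0], [-0.007, 0.003, -1.0]]
contact_force: [-2.6, -2.6, 22.0]
grip_width: -0.003
gripper_force: 10.8
```

Emit:
carry_out([
  [0, 0, -0.008, 0],
  [0.004, 0, 0, 0],
  [0, 0, 0, 0],
])

```text
t: 4.7
tool_pos: [0.4722, -0.0573, 0.0633]
eef_rot: [[-0.908, 0.418, -0.001], [0.418, 0.908, 0.001], [0.001, 0.0, -1.0]]
contact_force: [0.5, 0.1, 0.6]
grip_width: -0.0
gripper_force: 0.0
```

Emit:
carry_out([
  [0.004, 0, 0, 0],
  [0.004, 0, 0, 0],
  [0, 0, 0, 0],
])

```text
t: 5.0
tool_pos: [0.4648, -0.054, 0.0632]
eef_rot: [[-0.908, 0.418, -0.002], [0.418, 0.908, 0.0], [0.002, -0.0, -1.0]]
contact_force: [-0.5, 0.5, 0.7]
grip_width: -0.001
gripper_force: 0.0
```

Emit:
carry_out([
  [0.002, 0, 0, 0],
  [0.002, 0, 0, 0],
  [0, 0, 0, 0],
])

```text
t: 5.3
tool_pos: [0.4621, -0.0526, 0.0636]
eef_rot: [[-0.908, 0.418, -0.0], [0.418, 0.908, 0.0], [0.0, 0.0, -1.0]]
contact_force: [-0.3, 0.1, 0.1]
grip_width: -0.005
gripper_force: 0.0
```

Run:
```python
from cell import r
from h import *
f=r.grab_frame("wrist");np.savez("pics/wrist4.npz",**f);g=f["image"].max(2);t=r.grab_frame("top");np.savez("pics/top4.npz",**t)
print(np.c_[np.arange(190,290,2),g[190:290:2,322]].T)
for rr in(225,232,238,245):print(rr,g[rr,296:350:2])
v=np.where(g[190:260,322]<130)[0][0]+190;print("front",v,plane(f,322,v,.059))
s=load("side2");M=s["camera_from_world"]
def tcpw(f): 
    return f["camera_from_world"]
w=load("w1");q=np.array([.4673,-.0519,.1486])
print("cam-tcp w1",np.linalg.inv(w["camera_from_world"])[:3,3]-q,"now",np.linalg.inv(f["camera_from_world"])[:3,3]-r.sense()["tool_pos"])
```

```text
[[190 192 194 196 198 200 202 204 206 208 210 212 214 216 218 220 222 224
  226 228 230 232 234 236 238 240 242 244 246 248 250 252 254 256 258 260
  262 264 266 268 270 272 274 276 278 280 282 284 286 288]
 [215 214 212 211 210 210 211 211 211 211 211 211 203 186 222 232 218 119
   77  76  75  75  74  74  75  75  74  74  73  71  71  70  69  69  68  67
   65  65  64  64  68  68  69  70  70  70  69  67  66  65]]
225 [153 153 152 152 153 153 169 205 213 215 183 151 110  85  81  84 108 183
 234 240 238 236 232 234 234 235 235]
232 [149 149 150 151 151 152 161 188 190 180 115  75  74  75  75  76  76  77
 149 236 240 237 231 233 234 234 234]
238 [152 152 152 153 153 153 151 141 131 123 121 114  81  75  87 118 121 122
 122 114 202 238 231 233 234 234 234]
245 [154 150 136 131 131 132 129 126 125 125 125 111  78  73  84 118 126 127
 127 121 106 184 203 209 221 232 234]
front 224 [ 0.45976609 -0.05067539]
cam-tcp w1 [-0.06380619  0.03027523  0.17353428] now [-0.06383778  0.03020078  0.1745454 ]
```

Run:
```python
from h import *
t,s,w,w3=load("top0"),load("side0"),load("w1"),load("wrist3")
T=ray(t,285.8,249);S=ray(s,288,240.5);W=ray(w,321,207.5);W3=ray(w3,324.5,225.5)
for n,a in(("TS",[T,S]),("TW",[T,W]),("SW",[S,W]),("WW3",[W,W3]),("all",[T,S,W,W3])):print(n,*tri(a))
# crank top: top cam / side
g=s["image"].max(2)
print(g[122:150,362:376])
```

```text
TS [ 0.46806517 -0.05436392  0.07905846] [np.float64(0.00014763021060237454), np.float64(0.0001476302106023812)]
TW [ 0.46852533 -0.05393387  0.08319924] [np.float64(0.0008502432470542207), np.float64(0.0008502432470542073)]
SW [ 0.46976143 -0.0538518   0.07685216] [np.float64(0.0009676726364498186), np.float64(0.000967672636449886)]
WW3 [ 0.46747861 -0.05257109  0.08871232] [np.float64(7.042139658469493e-05), np.float64(7.042139658470073e-05)]
all [ 0.46891361 -0.05409569  0.08054358] [np.float64(0.0009210438156615906), np.float64(0.0014076357679442227), np.float64(0.0009559057647051722), np.float64(0.0013722023289076085)]
[[148 179 160 102  57  46  71 135 182 196 198 193 191 194]
 [204 203 165 103  87  92 138 180 195 198 199 200 202 204]
 [228 227 220 206 197 192 193 198 201 202 202 203 202 203]
 [231 228 214 172 136 123 128 159 199 218 218 210 205 202]
 [217 196 145  93  61  51  57  88 139 201 227 228 224 217]
 [163 137  82  49  40  37  37  43  84 179 227 232 231 229]
 [115  89  55  51  48  41  38  35  59 141 206 227 230 231]
 [ 65  48  50  57  51  43  38  35  40  91 152 190 206 2
[... 484 characters left out ...]
6  15  13  15  15  16  23  63 115 153 169 173 173]
 [ 60  13  16  16  16  14  15  22  49  88 121 153 172 173]
 [ 67  16  13  15  15  15  17  30  63  88 116 153 171 173]
 [ 98  31  13  14  15  15  21  44  68  89 115 151 171 175]
 [153  59  16  14  15  25  58 108 138 149 158 167 173 174]
 [176  96  53  38  44  70 116 142 155 168 171 174 174 174]
 [190 145 127 112 116 130 143 140 145 166 171 173 175 175]
 [214 206 203 177 145 146 139 121 122 134 152 168 171 172]
 [220 219 219 194 156 143 125 114 116 118 126 134 138 154]
 [221 221 221 219 200 154 117 114 116 117 118 119 121 127]
 [220 222 222 221 191 134 111 115 116 117 118 117 118 118]
 [222 226 229 215 163 114 110 116 117 117 117 117 117 117]]
```

The evidence agrees: with the jaws shut, the fingertips sit about 30 mm above the reported TCP. They passed over the knob at a reported z of 0.064 and touched its top at a reported 0.060. I'll open, re-centre and go about 30 mm lower.

Emit:
carry_out([
  [-0.006, 0.001, 0, 0],
  [0, 0, 0, 0],
  [0, 0, 0, 0],
  [0, 0, 0, 0],
  [0, 0, 0, 0],
  [0, 0, 0.01, 0],
  [0, 0, 0.01, 0],
  [0, 0, 0, 0],
], jaw=1)

```text
t: 6.2
tool_pos: [0.4665, -0.0542, 0.0419]
eef_rot: [[-0.908, 0.418, -0.004], [0.418, 0.908, -0.0], [0.003, -0.002, -1.0]]
contact_force: [-0.4, -0.9, -0.3]
grip_width: 1.001
gripper_force: 0.0
```

Emit:
carry_out([
  [0, 0, 0.005, 0],
  [0, 0, 0.003, 0],
  [0, 0, 0, 0],
])

```text
t: 6.5
tool_pos: [0.4679, -0.0544, 0.0353]
eef_rot: [[-0.908, 0.418, -0.001], [0.418, 0.908, -0.0], [0.001, -0.0, -1.0]]
contact_force: [0.6, 0.4, -0.0]
grip_width: 1.001
gripper_force: 0.0
```

Emit:
carry_out([
  [0, 0, 0, 0],
  [0, 0, 0, 0],
  [0, 0, 0, 0],
  [0, 0, 0, 0],
  [0, 0, 0, 0],
  [0, 0, 0, 0],
], jaw=0, newtons=30)

```text
t: 7.1
tool_pos: [0.4686, -0.0537, 0.036]
eef_rot: [[-0.908, 0.418, 0.001], [0.418, 0.908, 0.001], [-0.0, 0.001, -1.0]]
contact_force: [0.0, 2.2, 2.6]
grip_width: 0.191
gripper_force: 29.4
```

Emit:
carry_out([
  [-0.004, 0, 0, 0],
  [-0.007, 0, 0, 0],
  [-0.008, 0, 0, 0],
  [-0.008, 0, 0, 0],
  [-0.008, 0, 0, 0],
  [-0.008, 0, 0, 0],
  [-0.008, 0, 0, 0],
  [-0.006, 0, 0, 0],
])

```text
t: 7.9
tool_pos: [0.5205, -0.0769, 0.0359]
eef_rot: [[-0.909, 0.418, -0.0], [0.418, 0.909, 0.002], [0.001, 0.002, -1.0]]
contact_force: [-1.2, 4.3, 5.4]
grip_width: 0.194
gripper_force: 29.7
```

Emit:
carry_out([
  [-0.003, 0, 0, 0],
  [-0.002, 0, 0, 0],
  [-0.002, 0, 0, 0],
  [0, 0, 0, 0],
])

```text
t: 8.3
tool_pos: [0.524, -0.0785, 0.0359]
eef_rot: [[-0.909, 0.418, -0.006], [0.418, 0.909, 0.005], [0.007, 0.002, -1.0]]
contact_force: [-6.8, 7.8, 13.7]
grip_width: 0.194
gripper_force: 30.4
```

Emit:
carry_out([
  [-0.002, 0, 0, 0],
  [0, 0, 0, 0],
])

```text
t: 8.5
tool_pos: [0.5238, -0.0784, 0.0359]
eef_rot: [[-0.909, 0.417, -0.01], [0.417, 0.909, 0.007], [0.012, 0.002, -1.0]]
contact_force: [-10.0, 8.8, 18.2]
grip_width: 0.198
gripper_force: 30.9
```

Emit:
carry_out([
  [-0.003, 0, 0, 0],
  [0, 0, 0, 0],
])

```text
t: 8.7
tool_pos: [0.5236, -0.0783, 0.0358]
eef_rot: [[-0.909, 0.417, -0.016], [0.417, 0.909, 0.01], [0.019, 0.002, -1.0]]
contact_force: [-16.5, 12.1, 25.7]
grip_width: 0.198
gripper_force: 31.6
```

Run:
```python
from cell import r
from h import *
a,b=load("side0"),r.grab_frame("side");np.savez("pics/side5.npz",**b)
w=r.grab_frame("wrist");np.savez("pics/wrist5.npz",**w)
for f,n in((a,"0"),(b,"5")):
    im=f["image"].astype(int);m=((im[...,1]-im[...,2]>18)&(im[...,1]-im[...,0]>8)).astype(np.uint8);m[:, :300]=0;m[:,375:]=0;m[:170]=0;m[250:]=0
    ys,xs=np.nonzero(m);print(n,len(xs),xs.mean(),ys.mean(),xs.min(),xs.max(),ys.min(),ys.max())
g=w["image"].max(2);print(g[190:260:2,322]);print(r.sense()["contact_force"])
c=w["image"][170:290,240:400];d=b["image"][150:240,300:400]
cv2.imwrite("pics/z6.png",np.hstack([cv2.resize(c,(400,300),interpolation=cv2.INTER_CUBIC),cv2.resize(d,(333,300),interpolation=cv2.INTER_CUBIC)]))
```

```text
0 54 328.2037037037037 219.64814814814815 313 346 172 229
5 67 351.05970149253733 201.11940298507463 332 367 172 210
[215 214 213 214 213 213 213 214 214 213 176 115 112 126 124 140 197 230
 233 217 112  72  71  70  68  68  68  68  67  67  66  66  65  65  64]
[-17.0703353   11.63696022  24.63143249]
```

View pics/z6.png

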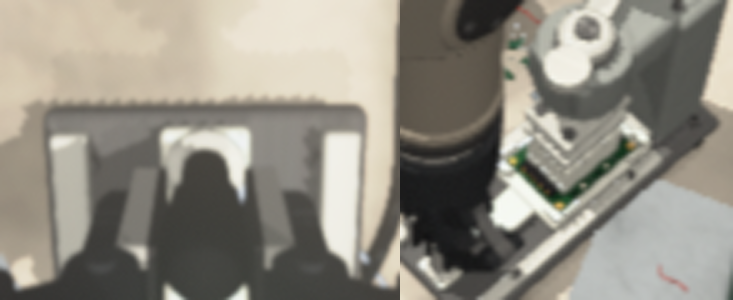

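The board and sink now sit under the pressure plate (right half, sink ≈(570,165)), and the knob is held between the pads. I'll check the tray travel from the knob base.

Run:
```python
from h import *
w=load("wrist5")
a=plane(load("wrist2"),323,207,.059);b=plane(w,322,229.5,.059);c=plane(load("wrist4"),322,224,.059)
print(a,c,b,np.linalg.norm(b-a),np.linalg.norm(b-c))
```

```text
[ 0.45730891 -0.04877294] [ 0.45976609 -0.05067539] [ 0.51525939 -0.07366506] 0.06307040230057166 0.06006688751592651
```

Emit:
carry_out([
  [0.008, 0, 0, 0],
  [0, 0, 0, 0],
])

```text
t: 9.0
tool_pos: [0.5235, -0.0783, 0.0359]
eef_rot: [[-0.909, 0.417, 0.0], [0.417, 0.909, 0.002], [0.001, 0.002, -1.0]]
contact_force: [-0.8, 5.3, 4.3]
grip_width: 0.197
gripper_force: 30.1
```

Relaxing the push left the tray against a hard stop. My probing had already dragged it about 3–4 mm, so the total is about 64–65 mm, which is home. I'll release, rise and move over the crank grip.

Emit:
carry_out([
  [0, 0, 0, 0],
  [0, 0, 0, 0],
  [0, 0, 0, 0],
  [0, 0, 0, 0],
  [0, 0, 0, 0],
  [0, 0, -0.03, 0],
  [0, 0, -0.045, 0],
  [0, 0, -0.045, 0],
], jaw=1)

```text
t: 9.8
tool_pos: [0.5229, -0.0802, 0.1565]
eef_rot: [[-0.908, 0.419, -0.002], [0.419, 0.908, -0.001], [0.001, -0.001, -1.0]]
contact_force: [1.1, -0.0, 0.0]
grip_width: 1.001
gripper_force: 0.0
```

Emit:
carry_out([
  [0, 0, -0.045, 0],
  [0, 0, -0.045, 0],
  [-0.04, 0.0045, 0, 0],
  [-0.04, 0.0045, 0, 0],
  [-0.04, 0.0045, 0, 0],
  [-0.04, 0.0045, 0, 0],
  [0, 0, 0, 0],
  [0, 0, 0, 0],
])

```text
t: 10.6
tool_pos: [0.6761, -0.131, 0.2444]
eef_rot: [[-0.908, 0.419, -0.003], [0.419, 0.908, -0.001], [0.002, -0.002, -1.0]]
contact_force: [0.8, -0.2, 0.1]
grip_width: 1.005
gripper_force: 0.0
```

Run:
```python
from cell import r
from h import *
f=r.grab_frame("wrist");np.savez("pics/wrist6.npz",**f);cv2.imwrite("pics/w6.png",f["image"])
s=r.grab_frame("side");np.savez("pics/side6.npz",**s)
print(r.sense()["tool_pos"],r.sense()["contact_force"],proj(f,[.6796,-.1298,.24]),proj(f,[.6796,-.1298,.193]),proj(f,[.634,-.1306,.195]))
```

```text
[ 0.67542039 -0.13056571  0.24579703] [ 0.08550551  0.14219697 -0.13977499] (np.float64(324.6638550469987), np.float64(231.77709044405393)) (np.float64(324.2238971586836), np.float64(210.66565388111394)) (np.float64(299.31599375956546), np.float64(162.17537141725205))
```

View pics/w6.png

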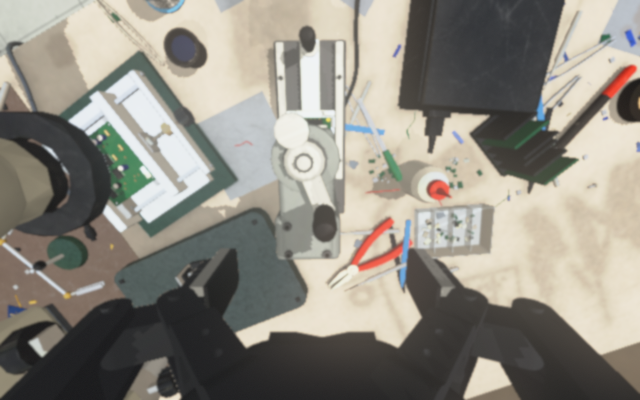

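This view shows the hub at ≈(304,162), the crank grip top at ≈(324,222), and the knob home at ≈(307,38). I'll refine the grip position.

Run:
```python
from h import *
f=load("wrist6");t=load("top0");s=load("side0");g=f["image"].max(2)
m=(g<85).astype(np.uint8);n,l,st,c=cv2.connectedComponentsWithStats(m[195:250,300:350]);i=1+np.argmax(st[1:,4]);print(st[i],c[i]+[300,195])
for z in(.19,.2):print("hub",z,plane(f,304,162,z),plane(t,324.4,163,z))
for r_ in(222,226):print("crank top",plane(f,324.5,r_,.24))
print("side top",plane(s,366.5,129.5,.24),"base",plane(s,365.5,141,.193))
print("knob top",plane(f,307,30,.092),plane(f,307,47,.059), "TW", tri([ray(f,324.5,223),ray(s,366.5,129.5)]))
for rr in range(202,242,3):print(rr,g[rr,306:346:2])
```

```text
[ 13  11  22  35 452] [323.13938053 221.18584071]
hub 0.19 [ 0.63593591 -0.12775267] [ 0.63477663 -0.12992615]
hub 0.2 [ 0.63493717 -0.12657495] [ 0.63283421 -0.12955835]
crank top [ 0.67313097 -0.12694822]
crank top [ 0.67574263 -0.12814909]
side top [ 0.67405041 -0.13058199] base [ 0.68039257 -0.13036552]
knob top [ 0.52509636 -0.07745511] [ 0.53178698 -0.08258443] TW (array([ 0.67636359, -0.12891176,  0.23514175]), [np.float64(0.0012592176351781598), np.float64(0.0012592176351781427)])
202 [148 145 184 231 230 223 225 229 224 225 229 230 217 167 129 120 128 140
 140 178]
205 [146 146 150 175 178 169 155 132 107 111 118 154 202 209 149 121 129 136
 140 188]
208 [145 146 146 150 156 112  82  78  77  78  79  79  87 140 179 129 129 139
 140 195]
211 [144 144 144 145 118  80  77  77  77  79  79  79  79  83 114 118 125 138
 142 201]
214 [143 144 144 136  92  76  76  77  77  78  78  79  80  80  91 115 135 205
 223 233]
217 [144 145 144 134  89  76  76  76  77  78  79  79  79  80  93 139 147 213
 234 234]
220 [143 145 144 129  84  75  77  77  77  78  78  79  78  80  87 146 165 200
 231 233]
223 [143 144 143 112  77  75  77  78  81  83  86  85  82  80  82 124 165 197
 229 232]
226 [143 144 141 106  76  76  82  85  88  91  96  99  99  89  82 112 164 195
 228 230]
229 [143 143 143 113  78  80  84  85  86  89  94  96  97  95  86 105 156 190
 222 224]
232 [143 143 144 127  86  80  83  84  86  88  90  90  87  85  86 143 167 182
 200 206]
235 [144 144 147 155 125  84  83  83  84  85  84  82  82  83 118 171 169 190
 223 226]
238 [143 145 148 177 186 143  93  80  80  80  81  81  85 114 170 182 168 195
 228 230]
241 [144 144 154 186 197 195 180 149 115 107 118 128 152 174 190 181 168 198
 230 232]
```

Emit:
carry_out([
  [-0.003, 0.003, 0.01, 0],
  [0, 0, 0.02, 0],
  [0, 0, 0.02, 0],
  [0, 0, 0.01, 0],
  [0, 0, 0.005, 0],
  [0, 0, 0, 0],
])

```text
t: 11.3
tool_pos: [0.6801, -0.1287, 0.1805]
eef_rot: [[-0.908, 0.418, -0.0], [0.418, 0.908, 0.0], [0.001, 0.0, -1.0]]
contact_force: [0.9, 0.4, 0.3]
grip_width: 1.001
gripper_force: 0.0
```

Emit:
carry_out([
  [0, 0, 0, 0],
  [0, 0, 0, 0],
  [0, 0, 0, 0],
  [0, 0, 0, 0],
  [0, 0, 0, 0],
  [0, 0, 0, 0],
], jaw=0, newtons=50)

```text
t: 11.9
tool_pos: [0.6801, -0.1302, 0.1814]
eef_rot: [[-0.908, 0.419, -0.0], [0.419, 0.908, -0.001], [-0.0, -0.001, -1.0]]
contact_force: [-1.6, -1.5, 4.4]
grip_width: 0.19
gripper_force: 49.0
```

```bash
cat > c.py <<'E'
import numpy as np,sys
# step table in tool axes for clockwise arc; args: a0 a1 n (deg)
R=np.array([[-.908,.419],[.419,.908]])
def steps(a0,a1,n,rad=.045):
    a=np.radians(np.linspace(a0,a1,n+1));P=rad*np.c_[np.cos(a),np.sin(a)];return np.round((R.T@np.diff(P,axis=0).T).T,4)
def look(p,F,C=(.635,-.1295)):
    d=np.array(p[:2])-C;a=np.arctan2(d[1],d[0]);u=np.array([np.cos(a),np.sin(a)]);tv=np.array([u[1],-u[0]])
    print("ang %.1f rad %.1fmm  Ftan(drag) %.1f Frad %.1f"%(np.degrees(a),1e3*np.hypot(*d),-tv@F[:2],u@F[:2]))
if __name__=="__main__":
    for s in steps(*map(float,sys.argv[1:3]),int(sys.argv[3])):print([float(s[0]),float(s[1]),0,0],end=", ")
    print()
E
python3 c.py 0 -40 3; python3 c.py -40 -160 8
```

```text
[-0.0032, -0.0099, 0, 0], [-0.0009, -0.0104, 0, 0], [0.0016, -0.0103, 0, 0], 
[0.0045, -0.0108, 0, 0], [0.0072, -0.0093, 0, 0], [0.0093, -0.0071, 0, 0], [0.0109, -0.0045, 0, 0], [0.0117, -0.0015, 0, 0], [0.0116, 0.0016, 0, 0], [0.0108, 0.0045, 0, 0], [0.0093, 0.0072, 0, 0],
```

Emit:
carry_out([
  [-0.0032, -0.0099, 0, 0],
  [-0.0009, -0.0104, 0, 0],
  [0.0016, -0.0103, 0, 0],
])

```text
t: 12.2
tool_pos: [0.6731, -0.1524, 0.1814]
eef_rot: [[-0.91, 0.414, 0.005], [0.414, 0.91, 0.007], [-0.002, 0.009, -1.0]]
contact_force: [3.6, 6.4, 2.7]
grip_width: 0.194
gripper_force: 49.1
```

Emit:
carry_out([
  [0.0045, -0.0108, 0, 0],
  [0.0072, -0.0093, 0, 0],
  [0.0093, -0.0071, 0, 0],
])

```text
t: 12.5
tool_pos: [0.6437, -0.1725, 0.1814]
eef_rot: [[-0.909, 0.417, 0.009], [0.417, 0.909, 0.001], [-0.008, 0.004, -1.0]]
contact_force: [7.0, 1.0, -0.4]
grip_width: 0.19
gripper_force: 49.0
```

Emit:
carry_out([
  [0.0109, -0.0045, 0, 0],
  [0.0117, -0.0015, 0, 0],
  [0.0116, 0.0016, 0, 0],
  [0.0108, 0.0045, 0, 0],
  [0.0093, 0.0072, 0, 0],
  [0, 0, 0, 0],
])

```text
t: 13.1
tool_pos: [0.5934, -0.1449, 0.1814]
eef_rot: [[-0.908, 0.418, 0.002], [0.418, 0.908, -0.001], [-0.002, -0.0, -1.0]]
contact_force: [-1.2, -2.1, 2.2]
grip_width: 0.192
gripper_force: 49.6
```

```bash
python3 - <<'E'
from cell import r
from c import *
s=r.sense();print(s["tool_pos"],s["contact_force"]);look(s["tool_pos"],s["contact_force"])
look([.6731,-.1524],np.array([3.6,6.4]));look([.6437,-.1725],np.array([7.,1.]))
E
for i in 160 180 200 220 240 260 280 300 320 340 360 380 400 420 440 460 480; do python3 c.py -$i -$((i+20)) 2;done
```

```text
[ 0.59339    -0.14489002  0.18136084] [-1.24767983 -2.10594281  2.24919172]
ang -159.7 rad 44.4mm  Ftan(drag) 1.5 Frad 1.9
ang -31.0 rad 44.5mm  Ftan(drag) 7.3 Frad -0.2
ang -78.6 rad 43.9mm  Ftan(drag) 7.1 Frad 0.4
[0.005, 0.006, 0, 0], [0.0039, 0.0068, 0, 0], 
[0.0027, 0.0074, 0, 0], [0.0013, 0.0077, 0, 0], 
[-0.0, 0.0078, 0, 0], [-0.0014, 0.0077, 0, 0], 
[-0.0027, 0.0074, 0, 0], [-0.0039, 0.0068, 0, 0], 
[-0.0051, 0.006, 0, 0], [-0.006, 0.005, 0, 0], 
[-0.0068, 0.0039, 0, 0], [-0.0074, 0.0027, 0, 0], 
[-0.0077, 0.0013, 0, 0], [-0.0078, -0.0, 0, 0], 
[-0.0077, -0.0014, 0, 0], [-0.0074, -0.0027, 0, 0], 
[-0.0068, -0.0039, 0, 0], [-0.006, -0.0051, 0, 0], 
[-0.005, -0.006, 0, 0], [-0.0039, -0.0068, 0, 0], 
[-0.0027, -0.0074, 0, 0], [-0.0013, -0.0077, 0, 0], 
[0.0, -0.0078, 0, 0], [0.0014, -0.0077, 0, 0], 
[0.0027, -0.0074, 0, 0], [0.0039, -0.0068, 0, 0], 
[0.0051, -0.006, 0, 0], [0.006, -0.005, 0, 0], 
[0.0068, -0.0039, 0, 0], [0.0074, -0.0027, 0, 0], 
[0.0077, -0.0013, 0, 0], [0.0078, 0.0, 0, 0], 
[0.0077, 0.0014, 0, 0], [0.0074, 0.0027, 0, 0],
```

Emit:
carry_out([
  [0.005, 0.006, 0, 0],
  [0.0039, 0.0068, 0, 0],
])

```text
t: 13.3
tool_pos: [0.5905, -0.1335, 0.1814]
eef_rot: [[-0.907, 0.421, 0.002], [0.421, 0.907, -0.005], [-0.004, -0.004, -1.0]]
contact_force: [-0.3, -7.1, 2.1]
grip_width: 0.191
gripper_force: 49.6
```

Emit:
carry_out([
  [0.0027, 0.0074, 0, 0],
  [0.0013, 0.0077, 0, 0],
])

```text
t: 13.5
tool_pos: [0.5913, -0.1179, 0.1813]
eef_rot: [[-0.907, 0.422, -0.003], [0.422, 0.907, -0.004], [0.001, -0.005, -1.0]]
contact_force: [-4.8, -5.9, 5.7]
grip_width: 0.188
gripper_force: 50.0
```

Emit:
carry_out([
  [0, 0.0078, 0, 0],
  [-0.0014, 0.0077, 0, 0],
])

```text
t: 13.7
tool_pos: [0.5978, -0.1029, 0.1813]
eef_rot: [[-0.907, 0.421, -0.006], [0.421, 0.907, -0.001], [0.005, -0.004, -1.0]]
contact_force: [-8.2, -4.0, 8.6]
grip_width: 0.193
gripper_force: 50.3
```

Run:
```python
from cell import r
from c import *
s=r.sense();look(s["tool_pos"],s["contact_force"])
```

```text
ang 144.4 rad 45.7mm  Ftan(drag) 8.0 Frad 4.3
```

Emit:
carry_out([
  [-0.0017, 0.0076, 0, 0],
  [-0.0039, 0.0068, 0, 0],
])

```text
t: 13.9
tool_pos: [0.6095, -0.0911, 0.1813]
eef_rot: [[-0.907, 0.42, -0.005], [0.42, 0.907, -0.0], [0.005, -0.003, -1.0]]
contact_force: [-7.1, -1.6, 8.2]
grip_width: 0.191
gripper_force: 50.2
```

Emit:
carry_out([
  [-0.0051, 0.006, 0, 0],
  [-0.006, 0.005, 0, 0],
])

```text
t: 14.1
tool_pos: [0.6246, -0.0843, 0.1813]
eef_rot: [[-0.908, 0.419, -0.005], [0.419, 0.908, 0.001], [0.005, -0.001, -1.0]]
contact_force: [-7.2, -0.0, 8.8]
grip_width: 0.187
gripper_force: 50.2
```

Run:
```python
from cell import r
from c import *
s=r.sense();look(s["tool_pos"],s["contact_force"]);print(s["t"])
```

```text
ang 103.0 rad 46.3mm  Ftan(drag) 7.0 Frad 1.6
14.1
```

Emit:
carry_out([
  [-0.0068, 0.0039, 0, 0],
  [-0.0074, 0.0027, 0, 0],
])

```text
t: 14.3
tool_pos: [0.6405, -0.0834, 0.1813]
eef_rot: [[-0.908, 0.419, -0.005], [0.419, 0.908, 0.003], [0.006, 0.0, -1.0]]
contact_force: [-6.9, 0.4, 8.7]
grip_width: 0.192
gripper_force: 50.2
```

Emit:
carry_out([
  [-0.0077, 0.0013, 0, 0],
  [-0.0078, 0, 0, 0],
])

```text
t: 14.5
tool_pos: [0.6551, -0.0878, 0.1813]
eef_rot: [[-0.908, 0.418, -0.006], [0.418, 0.908, 0.004], [0.007, 0.001, -1.0]]
contact_force: [-8.5, 1.6, 9.5]
grip_width: 0.191
gripper_force: 50.3
```

Emit:
carry_out([
  [-0.0077, -0.0014, 0, 0],
  [-0.0074, -0.0027, 0, 0],
])

```text
t: 14.7
tool_pos: [0.667, -0.0963, 0.1813]
eef_rot: [[-0.909, 0.417, -0.006], [0.417, 0.909, 0.006], [0.008, 0.003, -1.0]]
contact_force: [-9.1, 4.5, 9.0]
grip_width: 0.189
gripper_force: 50.4
```

Run:
```python
from cell import r
from c import *
s=r.sense();look(s["tool_pos"],s["contact_force"]);print(s["t"])
```

```text
ang 46.0 rad 46.1mm  Ftan(drag) 9.7 Frad -3.1
14.7
```

Emit:
carry_out([
  [-0.0065, -0.0043, 0, 0],
])

```text
t: 14.8
tool_pos: [0.6716, -0.1017, 0.1813]
eef_rot: [[-0.909, 0.416, -0.005], [0.416, 0.909, 0.008], [0.008, 0.005, -1.0]]
contact_force: [-7.2, 7.0, 9.7]
grip_width: 0.19
gripper_force: 50.4
```

Emit:
carry_out([
  [-0.0057, -0.0055, 0, 0],
])

```text
t: 14.9
tool_pos: [0.6752, -0.1076, 0.1813]
eef_rot: [[-0.91, 0.416, -0.004], [0.416, 0.91, 0.01], [0.008, 0.007, -1.0]]
contact_force: [-6.4, 8.2, 9.8]
grip_width: 0.192
gripper_force: 50.4
```

Run:
```python
from cell import r
from c import *
from h import np
D=[(.6731,-.1524,3.6,6.4),(.6437,-.1725,7,1),(.5905,-.1335,-.3,-7.1),(.5913,-.1179,-4.8,-5.9),(.5978,-.1029,-8.2,-4),(.6095,-.0911,-7.1,-1.6),(.6246,-.0843,-7.2,0),(.6405,-.0834,-6.9,.4),(.6551,-.0878,-8.5,1.6),(.667,-.0963,-9.1,4.5)]
P=np.array(D)[:,:2];A=np.c_[2*P,np.ones(len(P))];x=np.linalg.lstsq(A,(P**2).sum(1),rcond=None)[0];C=x[:2];print(C,np.sqrt(x[2]+C@C))
s=r.sense();D.append((*s["tool_pos"][:2],*s["contact_force"][:2]))
for d in D:look(d[:2],np.array(d[2:]),C)
```

```text
[ 0.63516032 -0.12816524] 0.04506437162557472
ang -32.6 rad 45.0mm  Ftan(drag) 7.3 Frad -0.4
ang -79.1 rad 45.1mm  Ftan(drag) 7.1 Frad 0.3
ang -173.2 rad 45.0mm  Ftan(drag) 7.0 Frad 1.1
ang 166.8 rad 45.0mm  Ftan(drag) 6.8 Frad 3.3
ang 145.9 rad 45.1mm  Ftan(drag) 7.9 Frad 4.6
ang 124.7 rad 45.1mm  Ftan(drag) 6.7 Frad 2.7
ang 103.5 rad 45.1mm  Ftan(drag) 7.0 Frad 1.7
ang 83.2 rad 45.1mm  Ftan(drag) 6.9 Frad -0.4
ang 63.7 rad 45.0mm  Ftan(drag) 8.3 Frad -2.3
ang 45.0 rad 45.0mm  Ftan(drag) 9.6 Frad -3.2
ang 27.2 rad 45.0mm  Ftan(drag) 10.2 Frad -2.0
```

Emit:
carry_out([
  [-0.005, -0.006, 0, 0],
  [-0.0039, -0.0068, 0, 0],
])

```text
t: 15.1
tool_pos: [0.6795, -0.1205, 0.1813]
eef_rot: [[-0.91, 0.414, -0.001], [0.414, 0.91, 0.012], [0.006, 0.011, -1.0]]
contact_force: [-2.7, 11.6, 7.9]
grip_width: 0.19
gripper_force: 50.3
```

Run:
```python
from cell import r
from c import *
s=r.sense();look(s["tool_pos"],s["contact_force"],np.array([.63516,-.12817]));print(s["t"])
```

```text
ang 9.8 rad 45.0mm  Ftan(drag) 11.9 Frad -0.7
15.1
```

Emit:
carry_out([
  [-0.002, -0.005, 0, 0],
  [0, 0, 0, 0],
  [0, 0, 0, 0],
])

```text
t: 15.4
tool_pos: [0.6801, -0.1269, 0.1813]
eef_rot: [[-0.91, 0.414, 0.001], [0.414, 0.91, 0.01], [0.003, 0.01, -1.0]]
contact_force: [-0.9, 8.4, 6.6]
grip_width: 0.191
gripper_force: 50.1
```

Run:
```python
from cell import r
from c import *
s=r.sense();look(s["tool_pos"],s["contact_force"],np.array([.63516,-.12817]));print(s["t"])
```

```text
ang 1.6 rad 45.0mm  Ftan(drag) 8.4 Frad -0.7
15.4
```

Emit:
carry_out([
  [0, 0, 0, 0],
  [0, 0, 0, 0],
  [0, 0, 0, 0],
  [0, 0, 0, 0],
  [0, 0, 0, 0],
  [0, 0, -0.02, 0],
  [0, 0, -0.04, 0],
  [0, 0, -0.04, 0],
], jaw=1)

```text
t: 16.2
tool_pos: [0.6778, -0.1342, 0.281]
eef_rot: [[-0.908, 0.419, -0.002], [0.419, 0.908, 0.0], [0.002, -0.001, -1.0]]
contact_force: [0.5, 0.2, 0.7]
grip_width: 1.0
gripper_force: 0.0
```

Emit:
carry_out([
  [0, 0, 0, 0],
  [0, 0, 0, 0],
  [0, 0, 0, 0],
])

```text
t: 16.5
tool_pos: [0.6778, -0.1339, 0.2794]
eef_rot: [[-0.908, 0.419, -0.002], [0.419, 0.908, 0.001], [0.002, -0.0, -1.0]]
contact_force: [0.3, -0.3, 0.1]
grip_width: 0.999
gripper_force: 0.0
```

Run:
```python
from cell import r
from h import *
f=r.grab_frame("wrist");g=f["image"].max(2);s=r.sense();print(s["t"],s["tool_pos"],s["contact_force"])
a=np.radians(1.6);p=[.63516+.045*np.cos(a),-.12817+.045*np.sin(a),.24];u,v=proj(f,p)
c,st=dark(f,u,v,22,90);print("pred",u,v,"blob",c,st)
t=r.grab_frame("top");print(dark(t,325.8,137))
print(r.finish_job())
```

```text
16.55 [ 0.67764252 -0.13375946  0.27898502] [ 0.49074813 -0.92845985 -1.1267745 ]
pred 330.15938003719367 211.1892673377192 blob [328.5942623  201.20901639] [ 14   2  18  27 244]Traceback (most recent call last):
  File "<stdin>", line 6, in <module>
  File "h.py", line 18, in dark
    i=1+np.argmax(s[1:,4]);return c[i]+[int(u)-R,int(v)-R],s[i]
        ~~~~~~~~~^^^^^^^^^
    return _wrapfunc(a, 'argmax', axis=axis, out=out, **kwds)
    return bound(*args, **kwds)
ValueError: attempt to get argmax of an empty sequence
```

```bash
python3 -c "
from cell import r
print(r.finish_job())"
```

```text
the job is handed in; nothing more can be done
None
```

I ran the tray home, wound the crank to an estimated 80–90° past first touch (about 110 N judged from crank drag, not measured), let go and handed the job in; the result wasn't reported back.

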